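# Draw out the telescopic chip brush over the part nest

### The arm

A 6-joint arm with a two-finger parallel gripper is mounted at the origin on the work surface. World frame = base frame: x ahead of the robot, y to its left, z up, the work surface at z = 0. Lengths are in mm, angles in rad, forces in N, time in s.
With the tool pointing down it reaches from about 350 to 875 mm from the base axis. Payload 4.2 kg.
Tool frame: the origin (TCP) lies at the very end of the fingers, on their centre line; the grasp point (between the pads) lies arm.grip_point_offset behind it (arm.grip_point_offset is the distance from the TCP to the grasp point, in mm); z points along the fingers, y is the line along which they close (so a half turn about z gives the same grasp; the last joint's range is limited). The gripper opens to 85 mm and grips with 20 to 120 N. Pads are 22 mm wide; open, the fingers measure 114 mm over their backs; the gripper's body (76 mm by 85 mm) begins 54 mm behind the grasp point. The pads swing forward as they close: fully open they stand 13 mm farther back than shut.
Start: joints at [1.603, 0.385, 0.008, 0, -1.194, -0.259], TCP at [140.507, 608.98, 196.512] pointing down, gripper open.
Joint ranges: [-3.14, 3.14], [-1.21, 2.06], [-1.07, 1.41], [-3.16, 2.05], [-2.99, -0.16], [-3.1, 3.1]. Speed limits (rad/s): [2.79, 2.79, 3.14, 3.14, 3.14, 3.14].

### API

Orientations are given as a unit quaternion [x, y, z, w].
In Python, from bench import arm, cams, ticket gives the robot as it stands.
- The arm moves only by the tool servo_tool, never from a script. Its argument "commands" is a list that holds one entry, the list of rows, each a list of 7 numbers: the closure in counts, from 0 (fully open) to 255 (shut), then the shift along the tool's x, y, z in m, then the turn, a rotation vector about the tool's x, y, z in degrees. In form: [[[grip, x, y, z, ax, ay, az], ...]]. A call has 1 to 10 rows; each row shifts and turns the commanded pose from where the row before left it, along the tool's axes as they then stand; what a row does not reach is not made up. A row lasts 1/12 s, in which the tool goes at most 41.7 mm and 7.16 degrees, less where a joint would pass 70% of its speed; a pose out of reach is approached as far as the arm can. A call with a gripper value outside its range is refused whole. The fingers move at their own pace and stop on an object; the grip force is fixed at half the most. Time passes only in rows, so rows that do not move let the fingers close. It gives the time, the measured TCP pose, the force, the opening and the grip force at its end, in the units of the state.
- arm.read_state(): the state, without advancing time (a new reading comes with each control period).
- cams.get_image(name): name is "side" or "top" or "wrist"; returns a dict with "frame" (400x640x3 uint8, blue, green, red), "K" (3x3 intrinsics, pixels), "T" (4x4, takes a point from camera to world coordinates). Camera axes: x right, y up, looking along -z (the intrinsics and any distortion apply to the point x, -y, -z); pixel columns grow to the right and rows downward; lengths in mm; the calibration is good to about 2 mm. A picture is of the moment at which its call begins. There is no depth.
- ticket.job_done(): hands the job in; it is judged then, once.
The state is a dict: "clock": time; "joints": joint angles; "joint_vel": joint speeds; "joint_efforts": joint torques, N m; "position": TCP position; "ee_rot": TCP orientation; "contact_force": force on the tool from outside, world axes, zero at the start; "wrist_torque": the same for the moment, N m; "gripper_width": finger opening in mm; "grasp_force": force on a finger pad.
Only numpy, scipy, OpenCV 4.12 (cv2) and the standard library are available. Lean on these libraries where they do the work, as an engineer would, in place of code of your own. Each camera call takes 0.05 s, during which the arm holds its last target. There are 200 camera calls.

### The job

Get the telescopic chip brush ready to sweep the part nest: in the rack, squeeze its grip so that the side button is pressed in, and pull it up past the first stop to the second, so that both tube sections are fully out. Slide the brush forward out of its fork and finish while still holding it by the grip, fully extended and upright with the bristles pointing down, a few centimetres above the middle of the white nest ring, resting on nothing. Leave the other tools and parts on the bench where they are.

Things in the scene. Friction and masses are not known exactly. Their poses are not given: they have to be found in the camera images.
- chip_brush: Telescopic chip brush upright in one of the rack's forks, 0.3 kg, 230 mm long closed. Origin at the middle of its bristle ends, z up. Heights from there, mm: bristles and wooden block (60 x by 32 y) to 50; 23 mm tube to 138; black 40 mm flanges at 92-97 and 109-114 (fork in the groove between); 29 mm collar to 152; thinner tubes above, hidden when closed; black grip at 160-230 closed.
- brush_grip (a point): Axis of the brush's grip (26 mm x by 30 mm y) at button height: 198 mm above the bristle ends closed, 288 mm at the second stop; 32 mm below the grip's top. Its y points to the grey button, 15 mm wide, 22 high, 6 mm proud of that flat side (36 mm across both, 30 when flush). Gripped here across y, the button is pressed. y lies across the fork within 0.3 rad.
- brush_button (a joint): Travel of the grip's spring button, m: 0 out, 0.006 flush with the grip, 0.007 at most. About 2 N to start, 6 N fully in. Pressed by 4 mm or more it withdraws the catch that locks the closed tubes.
- brush_upper (a joint): How far the upper tube (with the grip) is drawn out of the middle tube, m: 0 closed, 0.045 at the first stop. Slides with about 1.5 N, so it comes out first; locked at 0 until the button is pressed.
- brush_mid (a joint): How far the middle tube is drawn out of the lower tube, m: 0 closed, 0.045 at the second stop (grip then 90 mm above closed). Slides with about 6 N, more than the lower part's weight (2 N): it comes out only while the rack fork holds the lower flange down. Hard stop at the end.
- rack: Fixed tool rack, 330 mm long in y, origin on the bench under its middle fork. Forks at y = -115, 0, 115 mm; tools hang at x = 0, bristles 30 mm above the bench. Fork plates 8 mm thick, top at 139 mm, slots 27.5 mm wide, open to the rack's -x (to the robot): a tool is out after 60 mm along -x. Its groove lets it rise 4 mm. Beam behind at x = 46 mm.
- nest_top (a point): Middle of the white nest ring (74 mm outside, 62 mm inside diameter) at the height of its rim, 28 mm above the bench; the ring stands on a fixed aluminium fixture plate 130 x 130 x 20 mm.
- plain_brush: One-piece brush with a wooden handle and no button, 206 mm long, hanging in another fork; origin at its bristle ends. Leave alone.
- chip_hook: Steel chip hook with a black handle and a wire loop, 209 mm long, hanging in another fork; origin 30 mm above the bench under its rod. Leave alone.
- bowl_a: White turned bowl, 82 mm diameter, 64 mm high, on a dark pallet board 105 x 180 x 10 mm; origin under it. Leave alone.
- bowl_b: Second such white bowl on the same pallet board. Leave alone.
- collet_chuck: Steel collet chuck with taper, 63 mm diameter, 131 mm high, standing on the bench at the right; origin under it. Leave alone.
- oil_bottle: Clear bottle, 60 mm diameter, 165 mm high, standing on the bench at the left; origin under it. Leave alone.
- wrench: Flat steel wrench 150 mm long lying on the bench in front of the rack. Leave alone.
Mind the look-alikes: they are no part of the job. There is more than one size of the part that bears nest_top; the job needs the larger.

How it is judged:
By the outcome, as a careful person would: the job done as asked, in the order asked, and still so for the second after the job is handed in, while the arm keeps its last pose, push and grip.
It also fails if it takes over 45 s, if anything falls off the work surface, if the arm or the gripper's body presses on something with over 40 N, if the wrist force passes 120 N, or if a joint passes its speed limit or range.

## Working session

There is one attempt and no reset: what is moved stays moved. The work goes in short steps, Python scripts to look and compute and a tool call to move; the robot and the scene stay as the last step left them, time stands still between calls to the robot, and variables do not carry over. Pictures are saved under pics/ and viewed, at most 10 in all, crops included, and the job is handed in when it is done.

Besides the shell and the picture viewer there is one more tool, called after "Call:" as name(argument=value, ...) on one line, values as JSON. servo_tool: Moves the arm, as the interface text tells. Its arguments: {"type":"object","properties":{"commands":{"type":"array","items":{"type":"array","items":{"type":"array","items":{"type":"number"}}}}},"required":["commands"]}

```bash
mkdir -p pics; cat > h.py <<'E'
from bench import arm, cams, ticket
import numpy as np, cv2
from scipy.spatial.transform import Rotation as R
def snap(n,fn,crop=None,s=1):
    d=cams.get_image(n); f=d["frame"]; np.savez("pics/"+fn+".npz",K=d["K"],T=d["T"],f=f)
    save(fn,fn,crop,s); return d
def save(src,fn,crop=None,s=1):
    f=np.load("pics/"+src+".npz")["f"]
    if crop: f=f[crop[1]:crop[3],crop[0]:crop[2]]
    cv2.imwrite("pics/"+fn+".png",cv2.resize(f,None,fx=s,fy=s,interpolation=cv2.INTER_CUBIC))
def ray(src,u,v):
    d=np.load("pics/"+src+".npz");K,T=d["K"],d["T"]
    r=np.linalg.solve(K,[u,v,1]); r=np.array([r[0],-r[1],-r[2]])
    return T[:3,3],T[:3,:3]@r
def atz(src,u,v,z):
    o,r=ray(src,u,v); return (o+r*(z-o[2])/r[2]).round(1)
def proj(src,p):
    d=np.load("pics/"+src+".npz");K,T=d["K"],d["T"]
    c=T[:3,:3].T@(np.array(p)-T[:3,3]); q=K@[c[0],-c[1],-c[2]]; return (q[:2]/q[2]).round(1)
E
python3 - <<'E'
from h import *
for n in("side","top"):
    d=snap(n,n+"0",None,1.25); print(n,d["K"].round(1).tolist(),d["T"].round(3).tolist())
s=arm.read_state();print(s,arm.grip_point_offset)
E
```

```text
side [[456.1, 0.0, 320.9], [0.0, 456.1, 199.3], [0.0, 0.0, 1.0]] [[0.806, 0.331, -0.491, -157.413], [-0.592, 0.473, -0.653, -828.383], [0.016, 0.817, 0.577, 893.91], [0.0, 0.0, 0.0, 1.0]]
top [[374.9, 0.0, 312.0], [0.0, 374.9, 206.5], [0.0, 0.0, 1.0]] [[-0.002, 0.996, -0.084, 383.735], [-1.0, -0.0, 0.023, 16.796], [0.023, 0.084, 0.996, 1106.565], [0.0, 0.0, 0.0, 1.0]]
{'clock': 0.1, 'joints': array([ 1.60260389e+00,  3.85524057e-01,  6.76490085e-03, -4.21895535e-04,
       -1.19399853e+00, -2.58605650e-01]), 'joint_vel': array([-0.00033778, -0.00157386,  0.00286081,  0.00229198, -0.00084583,
        0.00179154]), 'joint_efforts': array([ 1.69065825e-04, -3.93318629e+01,  1.88929349e+01,  4.19787392e+00,
       -2.57093969e-03,  4.97988935e-06]), 'position': array([140.39122064, 608.42770464, 195.50712524]), 'ee_rot': array([ 9.93567911e-01, -1.13233414e-01, -5.21081662e-05,  9.98731304e-04]), 'contact_force': array([ 0.68709771,  0.05896171, -0.22529157]), 'wrist_torque': array([-0.01255355,  0.00925501, -0.03300286]), 'grasp_force': 0.0, 'gripper_width': 85.23652264040469} 18.700000000000003
```

View pics/side0.png

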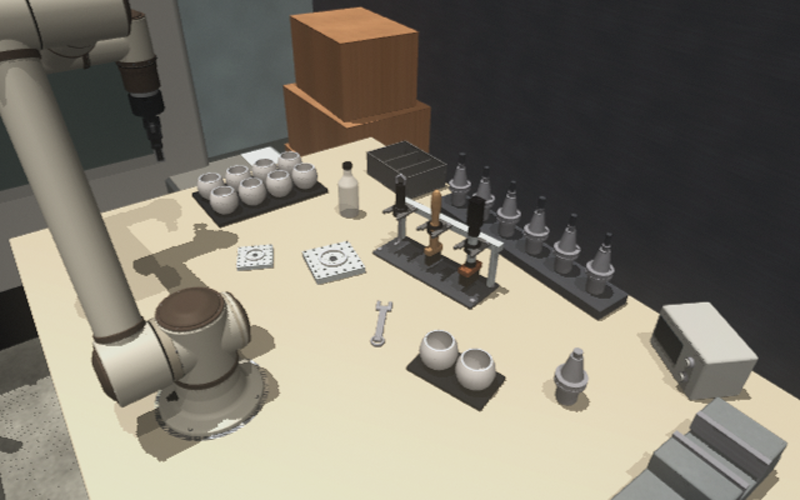

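View pics/top0.png

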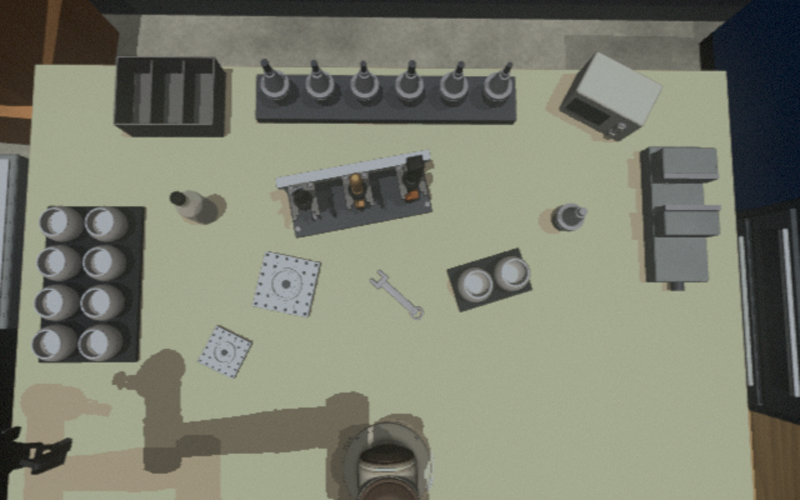

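Rack candidates in side0: black handle at (400,190) with no wooden block (hook), wooden handle at (435,210) (plain brush), and black grip at (476,215) over a wooden block at (470,268), which I take to be the chip brush. There are two nests: the larger at side (333,260) / top (287,284), and a smaller one at side (254,257) / top (225,352). Next I check the choice in a close crop.

```bash
python3 - <<'E'
from h import *
save("side0","side0c",(295,135,405,245),5.4)
f=np.load("pics/top0.npz")["f"]
a=cv2.resize(f[110:200,215:355],None,fx=5,fy=5,interpolation=cv2.INTER_CUBIC)
cv2.imwrite("pics/top0c.png",a)
# nest ring centre approx
print("nest",atz("top0",287/1.25,284/1.25,28),atz("side0",333.5/1.25,258.5/1.25,28))
for u,v in((276,182),(432,155),(296,237),(432,210)): print(atz("top0",u/1.25,v/1.25,139))
E
```

```text
nest [415.1 227.2  28. ] [412.5 217.7  28. ]
[624.8 231.9 139. ]
[684.1 -95.4 139. ]
[509.1 188.6 139. ]
[566.3 -94.2 139. ]
```

View pics/side0c.png

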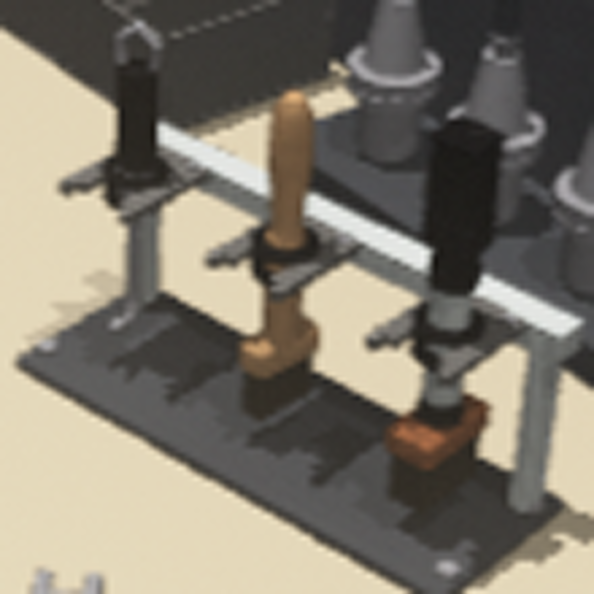

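View pics/top0c.png

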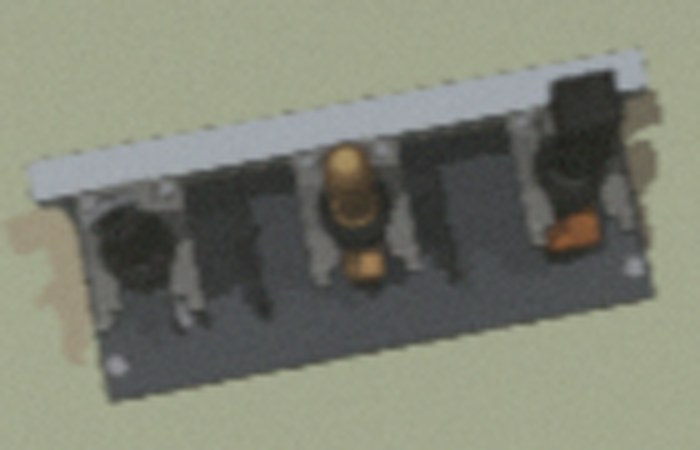

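The crop confirms the right-hand tool: black square grip over a grey collar and red-brown block. Its grip top is at side0c (466,130) and top0c (587,100). Now the position and the rack's yaw.

```bash
python3 - <<'E'
from h import *
c=lambda u,v:(215+u/5,110+v/5)
for z in(130,150):
    a=atz("top0",*c(35,200),z);b=atz("top0",*c(645,88),z);print("beam",z,a,b,np.degrees(np.arctan2(*(a-b)[[0,1]]*[-1,1])))
a=atz("top0",*c(110,400),8);b=atz("top0",*c(652,295),8);print("base front",a,b,np.hypot(*(a-b)[:2]),np.degrees(np.arctan2(-(a-b)[0],(a-b)[1])))
print("grip top",atz("top0",*c(587,99),260),atz("side0",295+466/5.4,135+133/5.4,260))
print("nest",atz("top0",287.5/1.25,284/1.25,28),atz("side0",333.5/1.25,258.5/1.25,28))
d=cams.get_image("wrist");s=arm.read_state()
M=R.from_quat(s["ee_rot"]).as_matrix();T=d["T"]
print(M.round(3),(M.T@(T[:3,3]-s["position"])).round(1),(M.T@T[:3,:3]).round(3),d["K"])
save("side0","nest",(180,170,310,250),6)
E
```

```text
beam 130 [615.3 230.5 130. ] [677.1 -92.  130. ] 10.847962539311274
beam 150 [610.5 226.1 150. ] [671.  -89.8 150. ] 10.84179444923695
base front [524.9 211.3   8. ] [ 588.  -108.6    8. ] 326.0638281073201 11.158301990855675
grip top [632.7 -50.7 260. ] [630.6 -53.6 260. ]
nest [415.1 226.1  28. ] [412.5 217.7  28. ]
[[ 0.974 -0.225 -0.   ]
 [-0.225 -0.974 -0.002]
 [ 0.     0.002 -1.   ]] [  81.     0.  -176.8] [[ 0.001  0.949  0.316]
 [ 1.    -0.001 -0.   ]
 [ 0.     0.316 -0.949]] [[283.0120331    0.         324.33487188]
 [  0.         283.0120331  200.52756672]
 [  0.           0.           1.        ]]
```

View pics/nest.png

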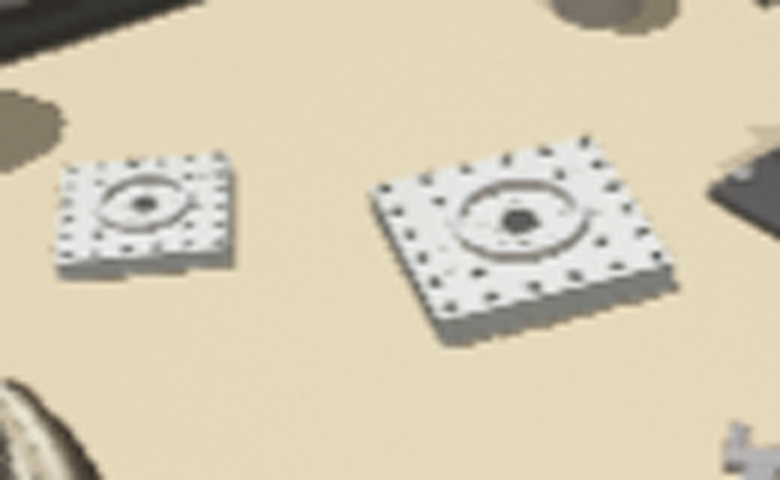

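Call:
servo_tool(commands=[[[0,0.017,0.0155,-0.0085,0,0,0],[0,0.017,0.0155,-0.0085,0,0,0],[0,0.017,0.0155,-0.0085,0,0,0],[0,0.017,0.0155,-0.0085,0,0,0],[0,0.017,0.0155,-0.0085,0,0,0],[0,0.017,0.0155,-0.0085,0,0,0],[0,0.017,0.0155,-0.0085,0,0,0],[0,0.017,0.0155,-0.0085,0,0,0],[0,0.017,0.0155,-0.0085,0,0,0],[0,0.017,0.0155,-0.0085,0,0,0]]])

```text
clock: 0.98
position: [271.6, 418.5, 281.7]
ee_rot: [0.994, -0.113, -0.0, 0.0]
contact_force: [0.2, 0.4, 1.0]
gripper_width: 85.3
grasp_force: 0.0
```

Call:
servo_tool(commands=[[[0,0.017,0.0155,-0.0085,0,0,0],[0,0.017,0.0155,-0.0085,0,0,0],[0,0.017,0.0155,-0.0085,0,0,0],[0,0.017,0.0155,-0.0085,0,0,0],[0,0.017,0.0155,-0.0085,0,0,0],[0,0.017,0.0155,-0.0085,0,0,0],[0,0.017,0.0155,-0.0085,0,0,0],[0,0.017,0.0155,-0.0085,0,0,0],[0,0.017,0.0155,-0.0085,0,0,0],[0,0.017,0.0155,-0.0085,0,0,0]]])

```text
clock: 1.82
position: [402.3, 229.3, 366.8]
ee_rot: [0.994, -0.113, -0.0, 0.0]
contact_force: [0.3, 0.9, 0.3]
gripper_width: 85.3
grasp_force: 0.0
```

```bash
python3 - <<'E'
from h import *
snap("wrist","w1",None,1.25)
E
```

```text
(no output)
```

View pics/w1.png

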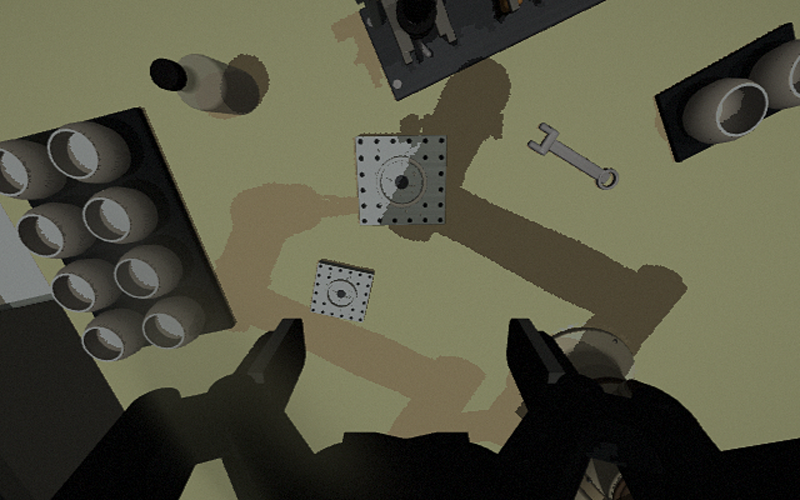

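Call:
servo_tool(commands=[[[0,0.024,0.0185,0.001,0,0,0],[0,0.024,0.0185,0.001,0,0,0],[0,0.024,0.0185,0.001,0,0,0],[0,0.024,0.0185,0.001,0,0,0],[0,0.024,0.0185,0.001,0,0,0],[0,0.024,0.0185,0.001,0,0,0],[0,0.024,0.0185,0.001,0,0,0],[0,0.024,0.0185,0.001,0,0,0],[0,0.024,0.0185,0.001,0,0,0],[0,0.024,0.0185,0.001,0,0,0]]])

```text
clock: 2.7
position: [595.0, -5.0, 356.0]
ee_rot: [0.994, -0.113, -0.0, -0.0]
contact_force: [0.7, 1.2, 0.9]
gripper_width: 85.2
grasp_force: 0.0
```

Call:
servo_tool(commands=[[[0,0.024,0.0185,0.001,0,0,0],[0,0.022,0.0185,0.001,0,0,0],[0,0,0,0,0,0,-6],[0,0,0,0,0,0,-6],[0,0,0,0,0,0,-6],[0,0,0,0,0,0,-6],[0,0,0,0,0,0,0]]])

```text
clock: 3.28
position: [630.8, -50.3, 353.9]
ee_rot: [0.995, 0.097, -0.001, -0.0]
contact_force: [-0.6, -0.5, 0.0]
gripper_width: 85.6
grasp_force: 0.0
```

```bash
python3 - <<'E'
from h import *
snap("wrist","w2",None,1.25)
E
```

```text
(no output)
```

View pics/w2.png

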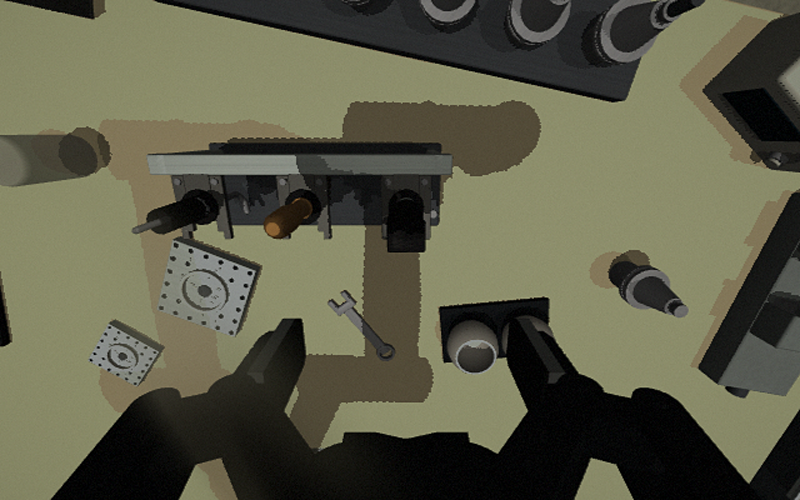

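w1 shows the larger nest ring centred at (402,181). In w2 the chip brush grip top is near (405,235), the rack is level in the image, and the wooden plain brush and the hook are left of it. One brightened close crop of the grip:

```bash
python3 - <<'E'
from h import *
print("nest",atz("w1",402/1.25,181/1.25,28),atz("w2",205/1.25,289/1.25,28))
f=np.load("pics/w2.npz")["f"][130:210,285:365].astype(float)/255
g=(255*np.clip(f*1.3,0,1)**0.45).astype(np.uint8)
cv2.imwrite("pics/w2c.png",cv2.resize(g,None,fx=7.4,fy=7.4,interpolation=cv2.INTER_CUBIC))
E
```

```text
nest [418.  230.8  28. ] [423.6 227.   28. ]
```

View pics/w2c.png

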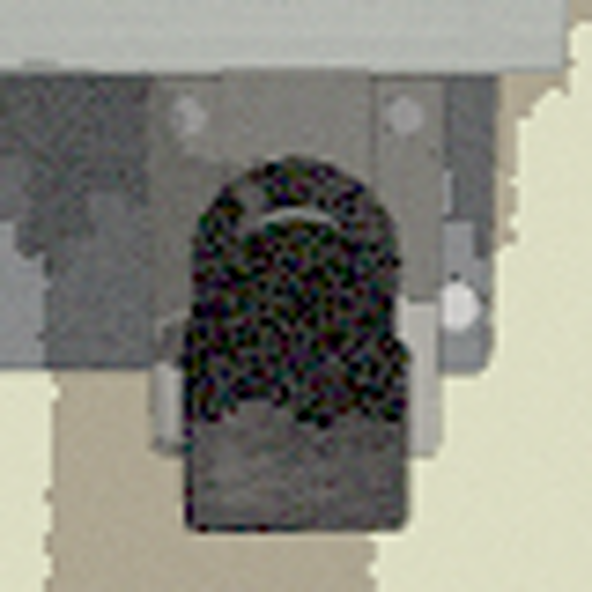

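```bash
python3 - <<'E'
from h import *
c=lambda u,v:(285+u/7.4-.43,130+v/7.4-.43)
l=atz("w2",*c(187,528),260);r=atz("w2",*c(408,530),260)
y=(l-r)/np.linalg.norm(l-r);x=np.array([y[1],-y[0],0]);m=(l+r)/2+13*x
print(l,r,"w",np.linalg.norm(l-r),"yaw",np.degrees(np.arctan2(-y[0],y[1])),"centre",m)
# fork slot edges at z=139 near tips
for z,a,b in((139,(180,400),(412,380)),(139,(155,350),(440,350))):
    a=atz("w2",*c(*a),z);b=atz("w2",*c(*b),z);print(a,b,np.linalg.norm(a-b),(a+b)/2)
# collar top / upper flange top back edge (x=+20) at z 144
f=atz("w2",*c(295,155),144);print("flange centre",f-20*x)
s=arm.read_state();M=R.from_quat(s["ee_rot"]).as_matrix()
print(s["position"],M.round(3).tolist(),"tool delta",(M.T@(m-s["position"])).round(1),s["joints"].round(2))
for src in("top0","side0"): print(proj(src,m))
E
```

```text
[618.4 -37.6 260. ] [623.9 -67.2 260. ] w 30.106643785051833 yaw 10.526130316146048 centre [633.93123203 -50.02510891 260.        ]
[602.7 -33.  139. ] [615.2 -76.2 139. ] 44.9721024636385 [608.95 -54.6  139.  ]
[611.5 -26.5 139. ] [622.1 -80.2 139. ] 54.73618547176996 [616.8  -53.35 139.  ]
flange centre [634.3365661 -49.1536786 144.       ]
[630.74776776 -50.12467974 354.01517278] [[0.982, 0.189, -0.001], [0.189, -0.982, 0.0], [-0.001, -0.0, -1.0]] tool delta [ 3.2  0.5 94. ] [ 0.18  0.34  0.33 -0.   -1.56  1.58]
[332.1 129.3]
[381.3 158.7]
```

Call:
servo_tool(commands=[[[0,0.003,0.0005,0.01,0,0,0],[0,0,0,0.016,0,0,0],[0,0,0,0.016,0,0,0],[0,0,0,0.016,0,0,0],[0,0,0,0.016,0,0,0],[0,0,0,0.016,0,0,0],[0,0,0,0.016,0,0,0],[0,0,0,0.016,0,0,0],[0,0,0,0.016,0,0,0],[0,0,0,0.009,0,0,0]]])

```text
clock: 4.17
position: [632.6, -49.9, 204.4]
ee_rot: [0.995, 0.095, -0.002, -0.0]
contact_force: [-0.7, 0.3, -0.7]
gripper_width: 85.3
grasp_force: 0.0
```

Call:
servo_tool(commands=[[[120,0,0,0,0,0,0],[255,0,0,0,0,0,0],[255,0,0,0,0,0,0],[255,0,0,0,0,0,0],[255,0,0,0,0,0,0],[255,0,0,0,0,0,0],[255,0,0,0,0,0,0],[255,0,0,0,0,0,0],[255,0,0,0,0,0,0],[255,0,0,0,0,0,0]]])

```text
clock: 5.0
position: [634.6, -50.0, 209.0]
ee_rot: [0.995, 0.096, 0.001, 0.0]
contact_force: [-1.0, 0.8, 6.2]
gripper_width: 28.5
grasp_force: 62.1
```

Call:
servo_tool(commands=[[[255,0,0,-0.004,0,0,0],[255,0,0,-0.004,0,0,0],[255,0,0,-0.005,0,0,0],[255,0,0,-0.005,0,0,0],[255,0,0,-0.005,0,0,0],[255,0,0,-0.005,0,0,0],[255,0,0,-0.005,0,0,0],[255,0,0,-0.004,0,0,0],[255,0,0,0,0,0,0]]])

```text
clock: 5.75
position: [625.2, -47.7, 218.5]
ee_rot: [0.995, 0.093, -0.019, -0.006]
contact_force: [9.7, -5.3, -67.0]
gripper_width: 27.8
grasp_force: 64.7
```

Call:
servo_tool(commands=[[[255,0,0,0.012,0,0,0],[255,0,0,0.012,0,0,0],[255,0,0,0.009,0,0,0],[255,0,0,0,0,0,0],[255,0,0,0,0,0,0]]])

```text
clock: 6.17
position: [632.6, -50.5, 211.7]
ee_rot: [0.995, 0.096, -0.002, 0.0]
contact_force: [-2.7, -1.6, -2.8]
gripper_width: 28.5
grasp_force: 73.0
```

```bash
python3 - <<'E'
from h import *
s=arm.read_state();print({k:np.round(s[k],3) for k in("position","ee_rot","contact_force","wrist_torque","gripper_width","grasp_force","joints")})
snap("side","s2");snap("wrist","w3")
a=np.load("pics/side0.npz")["f"][130:240,345:420];b=np.load("pics/s2.npz")["f"][130:240,345:420]
c=np.load("pics/w3.npz")["f"][200:400,210:450]
g=lambda f,k:cv2.resize((255*(f/255.)**0.45).astype(np.uint8),None,fx=k,fy=k,interpolation=cv2.INTER_CUBIC)
o=np.zeros((590,800,3),np.uint8)
for i,(f,k,x,y) in enumerate(((a,2.6,0,0),(b,2.6,0,296),(c,2.45,200,0))):
    h=g(f,k);o[y:y+h.shape[0],x:x+h.shape[1]]=h[:590-y,:800-x]
cv2.imwrite("pics/cmp.png",o)
E
```

```text
{'position': array([632.636, -50.459, 211.711]), 'ee_rot': array([ 0.995,  0.096, -0.002,  0.   ]), 'contact_force': array([-2.746, -1.593, -2.814]), 'wrist_torque': array([-1.330e-01,  1.305e+00,  1.000e-03]), 'gripper_width': np.float64(28.511), 'grasp_force': np.float64(73.002), 'joints': array([ 0.175,  0.394,  0.06 ,  0.   , -1.24 ,  1.588])}
```

View pics/cmp.png

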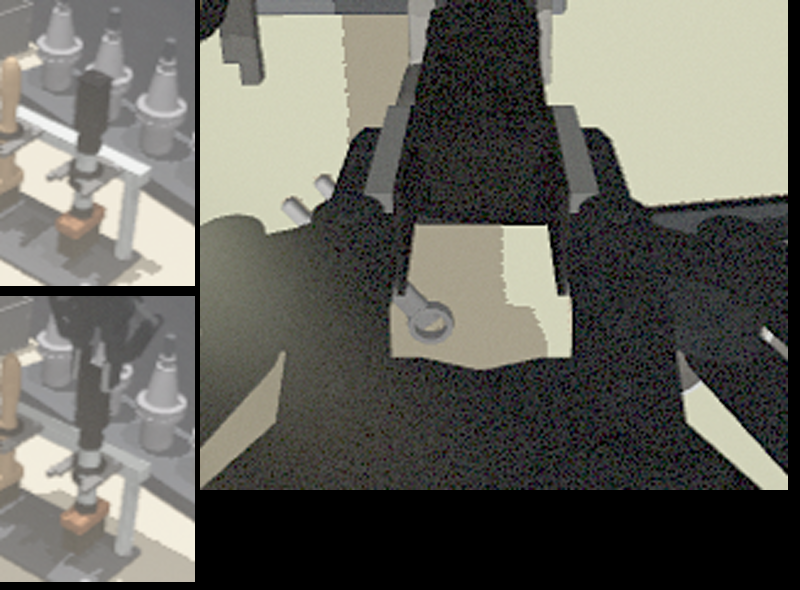

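Composite picture: in the wrist view the grip is held between the pads. A grey step at (410,88), about 6 mm proud, sticks out on the left just past the pad tip, so the button is probably out and below the pads. I check this by projection.

```bash
python3 - <<'E'
from h import *
a=np.radians(10.6);X=np.array([np.cos(a),np.sin(a),0]);Y=np.array([-np.sin(a),np.cos(a),0]);Z=np.array([0,0,1.])
B=np.array([634,-50,0.])
def p(x,y,z):
    q=proj("w3",B+x*X+y*Y+z*Z); return ((q-[210,200])*2.45+[200,0]).round(0)
for z in(255,260,265,270): print("top near edge",z,p(-13,15,z),p(-13,-15,z))
for z in(190,205,217,228,239): print("button z",z,"far",p(7.5,21,z),p(7.5,15,z),"near",p(-7.5,21,z))
s=arm.read_state();P=s["position"];B2=P*[1,1,0]
for z in(212,215,218,222,230):
    q=[((proj("w3",B2+x*X+14.5*Y+z*Z)-[210,200])*2.45+[200,0]).round(0) for x in(11,-11)];print("pad",z,q)
E
```

```text
top near edge 255 [413. 204.] [546. 205.]
top near edge 260 [410. 218.] [548. 219.]
top near edge 265 [408. 232.] [550. 233.]
top near edge 270 [406. 247.] [552. 248.]
button z 190 far [411.  19.] [431.  19.] near [412.  64.]
button z 205 far [406.  37.] [427.  37.] near [408.  85.]
button z 217 far [402.  54.] [424.  54.] near [403. 104.]
button z 228 far [397.  71.] [421.  71.] near [399. 124.]
button z 239 far [392.  90.] [417.  90.] near [394. 146.]
pad 212 [array([428.,  39.]), array([429., 111.])]
pad 215 [array([427.,  44.]), array([428., 117.])]
pad 218 [array([426.,  48.]), array([428., 122.])]
pad 222 [array([425.,  54.]), array([427., 129.])]
pad 230 [array([423.,  66.]), array([424., 144.])]
```

```bash
python3 - <<'E'
from h import *
from scipy.optimize import least_squares
for z in(196,206,216,226,236,246): print(z,proj("side0",[140.4,608.4,z])*1.25)
s=arm.read_state();P=s["position"]
for dz in(0,20,40): print("s2",dz,[(proj("s2",P+np.array([0,0,dz])+k*np.array([-.19,.98,0]))-[345,130])*2.6+[0,296] for k in(18,-18)])
print(proj("top0",[140.4,608.4,196])*1.25)
E
```

```text
196 [162.875 169.5  ]
206 [162. 166.]
216 [161.125 162.5  ]
226 [160.25 159.  ]
236 [159.375 155.5  ]
246 [158.5   151.875]
s2 0 [array([ 76.44, 403.64]), array([103.22, 415.86])]
s2 20 [array([ 78.  , 387.78]), array([105.04, 400.  ])]
s2 40 [array([ 79.56, 371.92]), array([106.86, 383.88])]
[ 61.25  429.375]
```

The finger ends seem to sit about 39 mm higher than the reported TCP, so the pads only hold the grip's top, above the button. I open, go down part way (safe on either reading) and look.

Call:
servo_tool(commands=[[[0,0,0,0,0,0,0],[0,0,0,0,0,0,0],[0,0,0,0,0,0,0],[0,0,0,0,0,0,0],[0,0,0,0,0,0,0],[0,0,0,0.006,0,0,0],[0,0,0,0.006,0,0,0],[0,0,0,0.006,0,0,0],[0,0,0,0.002,0,0,0],[0,0,0,0,0,0,0]]])

```text
clock: 7.1
position: [633.3, -50.1, 190.1]
ee_rot: [0.995, 0.096, -0.001, 0.0]
contact_force: [0.0, 0.3, -0.5]
gripper_width: 85.3
grasp_force: 0.0
```

```bash
python3 - <<'E'
from h import *
snap("side","s3");snap("wrist","w4")
s=arm.read_state();P=s["position"];print(P,s["contact_force"].round(1),s["gripper_width"])
b=np.load("pics/s3.npz")["f"][115:215,335:425];c=np.load("pics/w4.npz")["f"][160:400,200:450]
g=lambda f,k:cv2.resize((255*np.clip(f/255.*1.3,0,1)**0.4).astype(np.uint8),None,fx=k,fy=k,interpolation=cv2.INTER_CUBIC)
o=np.zeros((590,800,3),np.uint8)
for f,k,x in((b,3.6,0),(c,1.9,325)):
    h=g(f,k);o[:h.shape[0],x:x+h.shape[1]]=h[:,:800-x]
cv2.imwrite("pics/cmp2.png",o)
B=np.array([634,-50,0.]);Y=np.array([-.184,.983,0])
for z in(182,190,228,260): print(z,((proj("s3",B+[0,0,z])-[335,115])*3.6).round())
for d in(0,20,40,60,80): print("tip",d,[((proj("s3",P+[0,0,d]+k*Y)-[335,115])*3.6).round() for k in(45,-45)])
E
```

```text
[633.94852047 -50.11410171 191.31549418] [-0.3  0.3 -0.1] 85.60472988871243
182 [158. 243.]
190 [159. 234.]
228 [163. 193.]
260 [167. 157.]
tip 0 [array([114., 212.]), array([205., 255.])]
tip 20 [array([116., 190.]), array([208., 233.])]
tip 40 [array([118., 169.]), array([211., 211.])]
tip 60 [array([120., 147.]), array([213., 189.])]
tip 80 [array([122., 125.]), array([216., 166.])]
```

View pics/cmp2.png

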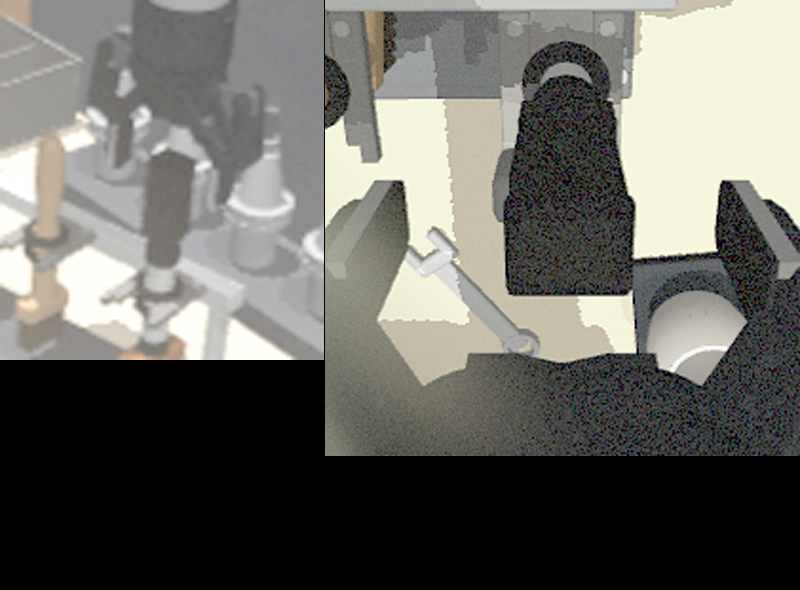

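The side crop shows the open finger tips at (118,172) and (222,212), about 40 mm above the reported TCP. The wrist crop shows the grey button at (505,185), on the left side and out. I go 14 mm lower and close.

Call:
servo_tool(commands=[[[0,0,0,0.005,0,0,0],[0,0,0,0.005,0,0,0],[0,0,0,0.004,0,0,0],[120,0,0,0,0,0,0],[255,0,0,0,0,0,0],[255,0,0,0,0,0,0],[255,0,0,0,0,0,0],[255,0,0,0,0,0,0],[255,0,0,0,0,0,0],[255,0,0,0,0,0,0]]])

```text
clock: 8.03
position: [634.2, -50.3, 178.0]
ee_rot: [0.995, 0.096, 0.0, 0.0]
contact_force: [0.6, -0.1, 1.9]
gripper_width: 29.3
grasp_force: 62.0
```

Call:
servo_tool(commands=[[[255,0,0,-0.004,0,0,0],[255,0,0,-0.004,0,0,0],[255,0,0,-0.004,0,0,0],[255,0,0,0,0,0,0]]])

```text
clock: 8.37
position: [633.9, -50.0, 190.2]
ee_rot: [0.995, 0.096, 0.0, -0.0]
contact_force: [-1.0, -0.2, 0.4]
gripper_width: 29.3
grasp_force: 62.2
```

It pulls free. On to the second stop.

Call:
servo_tool(commands=[[[255,0,0,-0.007,0,0,0],[255,0,0,-0.007,0,0,0],[255,0,0,-0.007,0,0,0],[255,0,0,-0.007,0,0,0],[255,0,0,-0.007,0,0,0],[255,0,0,-0.007,0,0,0],[255,0,0,-0.007,0,0,0],[255,0,0,-0.007,0,0,0],[255,0,0,-0.007,0,0,0],[255,0,0,-0.007,0,0,0]]])

```text
clock: 9.2
position: [633.8, -49.9, 259.5]
ee_rot: [0.995, 0.096, -0.0, -0.0]
contact_force: [1.0, 0.1, -7.9]
gripper_width: 29.4
grasp_force: 61.1
```

Call:
servo_tool(commands=[[[255,0,0,-0.004,0,0,0],[255,0,0,-0.004,0,0,0],[255,0,0,-0.003,0,0,0],[255,0,0,-0.003,0,0,0],[255,0,0,-0.003,0,0,0],[255,0,0,0,0,0,0],[255,0,0,0,0,0,0]]])

```text
clock: 9.78
position: [633.0, -49.9, 272.4]
ee_rot: [0.995, 0.096, -0.003, -0.001]
contact_force: [4.0, -1.9, -25.1]
gripper_width: 29.1
grasp_force: 61.8
```

Call:
servo_tool(commands=[[[255,0,0,0.003,0,0,0],[255,0,0,0.002,0,0,0],[255,0,0,0.0015,0,0,0],[255,0,0,0,0,0,0],[255,0,0,0,0,0,0]]])

```text
clock: 10.2
position: [633.7, -50.1, 272.1]
ee_rot: [0.995, 0.096, 0.001, 0.0]
contact_force: [-1.8, 0.2, -6.5]
gripper_width: 29.4
grasp_force: 63.9
```

```bash
python3 - <<'E'
from h import *
s=arm.read_state();print(s["position"],s["contact_force"],s["gripper_width"])
E
```

```text
[633.70006857 -50.1294386  272.11530766] [-1.83343083  0.24855878 -6.5076487 ] 29.39415856426081
```

Call:
servo_tool(commands=[[[255,0,0,0.001,0,0,0],[255,0,0,0.001,0,0,0],[255,0,0,0,0,0,0],[255,0,0,0,0,0,0]]])

```text
clock: 10.53
position: [634.2, -50.5, 269.5]
ee_rot: [0.995, 0.096, 0.001, 0.001]
contact_force: [-1.8, -0.8, -1.8]
gripper_width: 29.7
grasp_force: 64.5
```

Call:
servo_tool(commands=[[[255,-0.003,0,0,0,0,0],[255,-0.005,0,0,0,0,0],[255,-0.006,0,0,0,0,0],[255,-0.006,0,0,0,0,0]]])

```text
clock: 10.87
position: [614.1, -53.9, 268.2]
ee_rot: [0.995, 0.096, 0.001, -0.0]
contact_force: [-0.1, -0.2, -3.2]
gripper_width: 29.4
grasp_force: 64.5
```

Call:
servo_tool(commands=[[[255,-0.007,0,-0.0007,0,0,0],[255,-0.007,0,0,0,0,0],[255,-0.007,0,0,0,0,0],[255,-0.007,0,0,0,0,0],[255,-0.007,0,0,0,0,0],[255,-0.007,0,0,0,0,0],[255,-0.007,0,0,0,0,0],[255,-0.007,0,0,0,0,0],[255,-0.007,0,0,0,0,0],[255,-0.007,0,0,0,0,0]]])

```text
clock: 11.7
position: [544.9, -67.4, 268.7]
ee_rot: [0.995, 0.096, 0.0, -0.0]
contact_force: [0.2, 0.3, -3.1]
gripper_width: 28.9
grasp_force: 64.5
```

Call:
servo_tool(commands=[[[255,-0.008,0,0,0,0,0],[255,-0.008,0,0,0,0,0],[255,-0.004,0,-0.005,0,0,0],[255,0,0,-0.01,0,0,0],[255,0,0,-0.01,0,0,0],[255,0,0,-0.01,0,0,0],[255,0,0,-0.01,0,0,0],[255,0,0,-0.005,0,0,0],[255,0,0,0,0,0,0]]])

```text
clock: 12.45
position: [527.0, -71.1, 320.7]
ee_rot: [0.995, 0.096, 0.002, 0.0]
contact_force: [0.2, -0.2, -2.1]
gripper_width: 29.8
grasp_force: 64.4
```

Free of the fork, with the brush's weight (about 3 N) on the wrist. I refine the nest centre from the plate outline in the stored pictures.

```bash
python3 - <<'E'
from h import *
def rect(src,z,cx=417,cy=225,h=100):
    pts=[(cx-h,cy-h),(cx+h,cy-h),(cx+h,cy+h),(cx-h,cy+h)]
    s=np.float32([proj(src,(x,y,z)) for x,y in pts]);d=np.float32([((x-cx+h)*3,(y-cy+h)*3) for x,y in pts])
    return cv2.warpPerspective(np.load("pics/"+src+".npz")["f"],cv2.getPerspectiveTransform(s,d),(6*h,6*h),flags=cv2.INTER_CUBIC)
for src in("top0","side0","w1","w2"):
    g=rect(src,20); f=g.astype(int)
    m=((f[...,2]-f[...,0])<14).astype(np.uint8)*255
    if src!="w1": m&=((f.max(2)>120)*255).astype(np.uint8) if src!="w2" else m
    m=cv2.morphologyEx(cv2.morphologyEx(m,cv2.MORPH_CLOSE,np.ones((25,25))),cv2.MORPH_OPEN,np.ones((25,25)))
    c=max(cv2.findContours(m,0,2)[0],key=cv2.contourArea);r=cv2.minAreaRect(c)
    print(src,"plate",np.array(r[0])/3+[317,125],np.array(r[1])/3,r[2])
s=arm.read_state();print(s["position"],s["contact_force"])
E
```

```text
top0 plate [416.12554932 231.99162801] [134.00747681 133.4389445 ] 77.7576675415039
side0 plate [411.44607544 218.47353109] [149.98340861 132.55325317] 77.76388549804688
w1 plate [416.75905355 232.39071655] [130.07748413 130.30164591] 77.81136322021484
w2 plate [435.48858643 248.71831258] [180.62552897 157.8319397 ] 77.53506469726562
[527.0264045  -71.0569912  320.66973873] [ 0.18037741 -0.17493853 -2.14904617]
```

Call:
servo_tool(commands=[[[255,-0.0016,-0.01,0,0,0,0],[255,-0.0032,-0.02,0,0,0,0],[255,-0.0032,-0.02,0,0,0,0],[255,-0.0032,-0.02,0,0,0,0],[255,-0.0032,-0.02,0,0,0,0],[255,-0.0032,-0.02,0,0,0,0],[255,-0.0032,-0.02,0,0,0,0],[255,-0.0032,-0.02,0,0,0,0],[255,-0.0032,-0.02,0,0,0,0],[255,-0.0032,-0.02,0,0,0,0]]])

```text
clock: 13.28
position: [458.6, 110.8, 318.0]
ee_rot: [0.995, 0.096, -0.001, 0.0]
contact_force: [0.6, 0.4, -3.3]
gripper_width: 29.4
grasp_force: 64.4
```

Call:
servo_tool(commands=[[[255,-0.0032,-0.02,0,0,0,0],[255,-0.0032,-0.02,0,0,0,0],[255,-0.0032,-0.02,0,0,0,0],[255,-0.0032,-0.02,0,0,0,0],[255,-0.0032,-0.02,0,0,0,0],[255,-0.0024,-0.0165,0.002,0,0,0],[255,-0.001,-0.009,0.005,0,0,0],[255,0,-0.002,0.006,0,0,0],[255,0,0,0.005,0,0,0],[255,0,0,0,0,0,0]]])

```text
clock: 14.12
position: [415.6, 230.0, 298.8]
ee_rot: [0.995, 0.096, -0.002, 0.001]
contact_force: [0.2, -0.0, -4.3]
gripper_width: 29.6
grasp_force: 64.3
```

```bash
python3 - <<'E'
from h import *
for n,m in(("side","s5"),("top","t5"),("wrist","w5")): snap(n,m)
s=arm.read_state();P=s["position"];print(P,s["ee_rot"].round(4),s["contact_force"].round(2),s["wrist_torque"].round(2),s["gripper_width"],s["joint_vel"].round(3))
# brush block in side view: reddish blob new vs side0
f=np.load("pics/s5.npz")["f"];h=cv2.cvtColor(f,cv2.COLOR_BGR2HSV)
for src in("s5","side0"):
    f=np.load(f"pics/{src}.npz")["f"].astype(int)
    m=((f[...,2]-f[...,0]>70)&(f[...,2]>1.9*f[...,0])).astype(np.uint8);m[:130]=0
    n,l,st,ce=cv2.connectedComponentsWithStats(m)
    print(src,[(st[i].tolist(),ce[i].round(1).tolist()) for i in range(1,n) if st[i][4]>25])
for z in(50,90): print("expect block ~",proj("s5",[P[0],P[1],P[2]-268+30+40+(z-50)]))
E
```

```text
[416.7439563  230.35109161 300.75167754] [9.954e-01 9.540e-02 1.000e-04 2.000e-04] [ 0.19  0.26 -2.95] [-0.02  0.01  0.03] 29.472799335427666 [ 0.001 -0.004  0.011 -0.001 -0.     0.   ]
s5 []
side0 []
expect block ~ [264.6 185.1]
expect block ~ [263.9 174.3]
```

```bash
python3 - <<'E'
from h import *
f=np.load("pics/s5.npz")["f"].astype(int)
P=np.array([416.7,230.4,0])
for z in range(55,300,7):
    u,v=proj("s5",P+[0,0,z]);print(z-63,(int(u),int(v)),f[int(round(v)),int(round(u))-1:int(round(u))+2].mean(0).round().astype(int).tolist())
d=np.load("pics/side0.npz")["f"].astype(int)
print("bench 0 block colour",d[int(268/1.25),int(470/1.25)])
E
```

```text
-8 (265, 197) [47, 57, 61]
-1 (265, 195) [44, 52, 58]
6 (265, 194) [43, 52, 57]
13 (265, 192) [44, 55, 66]
20 (265, 190) [50, 67, 93]
27 (264, 188) [54, 72, 102]
34 (264, 186) [54, 74, 107]
41 (264, 184) [42, 49, 55]
48 (264, 182) [41, 47, 51]
55 (264, 181) [105, 110, 110]
62 (264, 179) [111, 117, 116]
69 (264, 177) [112, 117, 116]
76 (264, 175) [58, 64, 66]
83 (263, 173) [46, 52, 54]
90 (263, 171) [104, 109, 109]
97 (263, 169) [54, 59, 62]
104 (263, 167) [56, 61, 64]
111 (263, 165) [118, 123, 123]
118 (263, 163) [116, 121, 120]
125 (263, 161) [111, 115, 115]
132 (262, 159) [40, 46, 49]
139 (262, 157) [38, 43, 47]
146 (262, 155) [77, 80, 82]
153 (262, 153) [82, 84, 87]
160 (262, 151) [83, 85, 88]
167 (262, 149) [84, 86, 89]
174 (262, 147) [85, 87, 89]
181 (262, 145) [84, 86, 88]
188 (261, 143) [52, 56, 59]
195 (261, 141) [74, 76, 78]
202 (261, 138) [82, 83, 85]
209 (261, 136) [94, 102, 106]
216 (261, 134) [94, 100, 104]
223 (261, 132) [88, 93, 96]
230 (261, 130) [84, 87, 90]
bench 0 block colour [41 53 71]
```

The side profile matches a fully extended brush: the flanges, the collar and both drawn tubes are where they should be. The bristle ends are about 35 mm above the nest rim and centred, and the wrist carries only the brush's weight.

```bash
python3 -c "
from h import *
print(ticket.job_done())"
```

```text
the job is handed in; nothing more can be done
None
```

I handed the job in: the chip brush is drawn out to its second stop and held upright by the grip with the button pressed. Its bristles are about 35 mm above the middle of the larger nest ring, but the first grip missed the button and pulled against the lock with about 67 N before I regripped, and the judge's verdict was not shown.

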